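Open the touch-latch spice cupboard

ROBOT

A 6-joint arm with a two-finger parallel gripper is mounted at the origin on a cart in front of the work surface, level with it; the furniture and walls round the work are solid. World frame = base frame: x ahead of the robot, y to its left, z up, the work surface at z = 0. Lengths are in m, angles in rad, forces in N, time in s.
With the tool pointing down it reaches from about 0.35 to 0.775 m from the base axis. Payload 7.3 kg.
Tool frame: the origin (TCP) lies at the very end of the fingers, on their centre line; the grasp point (between the pads) lies 19 mm behind it; z points along the fingers, y is the line along which they close (so a half turn about z gives the same grasp; the last joint's range is limited). The gripper opens to 92 mm and grips with 3 to 60 N. Pads are 19 mm wide; open, the fingers measure 130 mm over their backs; the gripper's body (75 mm by 190 mm) begins 47 mm behind the grasp point.
Start: joints at [-1.403, 0.342, 1.524, -0, 1.275, -0.146], TCP at [0.162, -0.499, 0.227] pointing down, gripper open.
Joint ranges: [-2.53, 2.53], [-0.77, 2.02], [0.04, 2.7], [-1, 4.14], [0.28, 2.66], [-3.11, 3.11]. Speed limits (rad/s): [2.57, 2.57, 3.14, 3.14, 3.14, 3.14].

INTERFACE

Orientations are given as [roll, pitch, yaw] about the fixed x, y, z axes, in that order (R = Rz(yaw) Ry(pitch) Rx(roll)).
In Python, from cell import robot gives the robot as it stands. The module is installed in compiled form; this text tells all that it offers.
- The arm moves only by the tool arm_command, never from a script. Its argument "moves" is a list of rows, each a list of 3 entries, a list of its own where there are three numbers: the shift along the tool's x, y, z in m, then the turn, a rotation vector about the tool's x, y, z in rad, then the finger opening in m, from 0 to 0.0918. In form: [[[dx, dy, dz], [ax, ay, az], claw], ...]. A call has exactly 5 rows; each row is the pose to reach, as a shift and turn from the pose commanded when the call began, along the tool's axes at that moment; what a row does not reach only later rows make up. A row lasts 1/10 s, in which the tool goes at most 50 mm and 8.59 degrees, less where a joint would pass 70% of its speed; a pose out of reach is approached as far as the arm can. A call with a gripper value outside its range is refused whole. The fingers move at their own pace and stop on an object; "squeeze" is the grip in N (left out, the last holds). Time passes only in rows, so rows that repeat a pose let the fingers close, or fill a call up. It gives the time, the measured TCP pose, the force, the opening and the grip force at its end, in the units of the state.
- robot.observe(): the state, without advancing time (a new reading comes with each control period).
- robot.read_camera(name): name is "scene" or "top"; returns the picture (480x640x3 uint8, red, green, blue); there is no depth.
- robot.camera_model(name): a dict with "fx", "fy", "cx", "cy" (pixels), "R" (3x3) and "t" (3): a world point X has camera coordinates R X + t. Camera axes: x right, y down, z forward; pixel columns grow to the right and rows downward; lengths in m; the calibration is good to about 2 mm. A picture is of the moment at which its call begins. camera_model takes no time and is no camera call.
- robot.hand_in(): hands the job in; it is judged then, once.
The state is a dict: "time": time; "qpos": joint angles; "qvel": joint speeds; "joint_efforts": joint torques, N m; "tool_pos": TCP position; "tool_rot": TCP orientation; "contact_force": force on the tool from outside, world axes, zero at the start; "torque": the same for the moment, N m; "opening": finger opening in m; "grip_force": force on a finger pad.
Only numpy, scipy, OpenCV 4.12 (cv2) and the standard library are available. Lean on these libraries where they do the work, as an engineer would, in place of code of your own. Each camera call takes 0.05 s, during which the arm holds its last target. There are 200 camera calls.

TASK

I need the spice jars from the small cupboard with the green door. It has a push-to-open catch and no handle: press the green door in at the steel disc near its free edge with your fingertips until the catch lets go, take your fingers off so that the door springs ajar by itself, then reach behind its edge and push it wide open, to about a right angle, and come away. Nothing needs gripping: do not pick up or shift the jars, cups and other things around, and leave the cupboard with the wooden door shut.

Things in the scene. Friction and masses are not known exactly. Their poses are not given: they have to be found in the camera images.
- green_cupboard: small white cupboard with a plain green door, fixed to the worktop at a varying place and yaw, left or right of the kettle; 140 deep (x) x 200 wide (y) x 180 high; two spice jars inside. Origin: centre of its underside; +x to its back, -x to the front with the door, +y to the left seen from the front, z up. Shut, the door's front face lies at x -92.
- green_door (a joint): angle of the green door, rad: 0 shut, grows as it opens to the front, 1.57 at a right angle, stop at 1.75. A catch holds it shut. Pressing the press spot in by 3 to 5 mm (-0.02 rad to the stop at -0.035) trips the catch, with 3 to 6 N; when the fingers go back a spring pushes the door to about 0.45 rad. From there it turns with slight friction, and stays where left. The catch does not engage again.
- green_press (a point): centre of a steel disc of 22 dia. on the green door's front face near its free edge, the place to press; moves with the door. Shut, it lies 150 from the hinge axis towards the cupboard's -y and 142 above the worktop.
- green_hinge (a point): on the vertical hinge axis of the green door (middle of its thickness, at its left, +y), 180 above the worktop; in the cupboard's frame at x -84, y +92. Door panel: 16 thick, 166 high, top 2 below the cupboard's top, free edge 190 from the axis. Behind its upper part nothing is in the way; spring rod and catch lie less than 50 above the worktop.
- wood_cupboard: the same cupboard with a light wooden door, same sizes and frame, same kind of catch; to be left shut. A mug stands on its top and a soup tin in front of it.
- wood_door (a joint): angle of the wooden door, rad, 0 shut, the same sense as green_door; it must stay shut.
- jar_a: spice jar, 41 dia. x 105 high, black cap, inside the green cupboard at the hinge side. Origin at the centre of its underside, z up.
- jar_b: spice jar like jar_a, inside the green cupboard at the free-edge side of the door. Origin at the centre of its underside.
- tin: green soup tin, 75 dia. x 58 high, in front of the wooden-door cupboard. Origin at the centre of its underside, z up.
- cup: small white espresso cup with red-brown inside, 62 x 92 x 51 high, on the worktop in the middle, in front of the kettle. Origin at the centre of its underside, z up.
- mug: white mug with green stripes, 84 x 123 x 91 high, on top of the wooden-door cupboard. Origin at the centre of its underside, z up.
- mill: dark wooden pepper mill, 58 dia. x 160 high, on the sink drainer at the right. Origin at the centre of its underside, z up.
- honey: honey jar with a red lid, 58 x 62 x 86 high, on the sink drainer at the right. Origin at the centre of its underside, z up.
Not all that is in view belongs to the job. What is shaped like the tin but orange is not meant.

How it is judged:
By the outcome, as a careful person would: the job done as asked, in the order asked, and still so for the second after the job is handed in, with the robot touching nothing.
It also fails if it takes over 51 s, if anything falls off the work surface, if the arm or the gripper's body presses on something with over 40 N, if the wrist force passes 120 N, or if a joint passes its speed limit or range.

## Working session

There is one attempt and no reset: what is moved stays moved. The work goes in short steps, Python scripts to look and compute and a tool call to move; the robot and the scene stay as the last step left them, time stands still between calls to the robot, and variables do not carry over. Pictures are saved under pics/ and viewed, at most 10 in all, crops included, and the job is handed in when it is done.

Besides the shell and the picture viewer there is one more tool, called after ">>>" by a JSON object that holds its "op" and its "data", one argument or row to a line. arm_command: Moves the arm, as the interface text tells. Its arguments: {"type":"object","properties":{"moves":{"type":"array"},"squeeze":{"type":"number"}},"required":["moves"]}

```bash
mkdir -p pics; python3 - <<'E'
from cell import robot
import cv2
for n in("scene","top"):
    cv2.imwrite(f"pics/{n}0.png",robot.read_camera(n)[:,:,::-1]); m=robot.camera_model(n); print(n,{k:(v if not hasattr(v,'tolist') else v.tolist()) for k,v in m.items()})
print(robot.observe())
E
```

```text
scene {'fx': 436.1609292917105, 'fy': 436.1609292917105, 'cx': 317.181639195888, 'cy': 233.65355624172858, 'R': [[0.9845358473334929, -0.17470967815609975, -0.01287220547976924], [-0.15541420209010717, -0.8371635037676936, -0.524407945923872], [0.08084300281419969, 0.518298944932354, -0.8513698447666516]], 't': [-0.5658923432917761, 0.06635249332033155, 1.3072189547996855]}
top {'fx': 585.2392759394761, 'fy': 585.2392759394761, 'cx': 311.12693570163856, 'cy': 241.4812752781906, 'R': [[-0.3314214499684749, -0.9434065606235551, -0.011995160408623922], [-0.7356989064955216, 0.26637100508566885, -0.6227307657655468], [0.5906834528595561, -0.19756150693413332, -0.782344239766503]], 't': [0.07868826784959455, 0.5184067843175633, 1.3655093295851723]}
{'time': 0.1, 'qpos': array([-1.40303534e+00,  3.42665046e-01,  1.52488915e+00, -5.16400396e-06,
        1.27537936e+00, -1.46000924e-01]), 'qvel': array([-0.00063242, -0.0029341 , -0.00191456, -0.00169114,  0.00049634,
        0.00145955]), 'joint_efforts': array([ 1.70892075e-03, -4.32004130e+01, -2.44694120e+01,  7.18803238e-02,
        5.26112714e-02, -4.83172892e-05]), 'tool_pos': array([ 0.16199699, -0.49902204,  0.22611951]), 'tool_rot': array([-3.14026530e+00, -1.90192970e-04,  3.13763295e-01]), 'contact_force': array([-0.3222411 ,  0.49978299,  0.1838969 ]), 'torque': array([-0.01110665,  0.01852488, -0.02376199]), 'grip_force': 0.0, 'opening': 0.09160411360209007}
```

View pics/scene0.png

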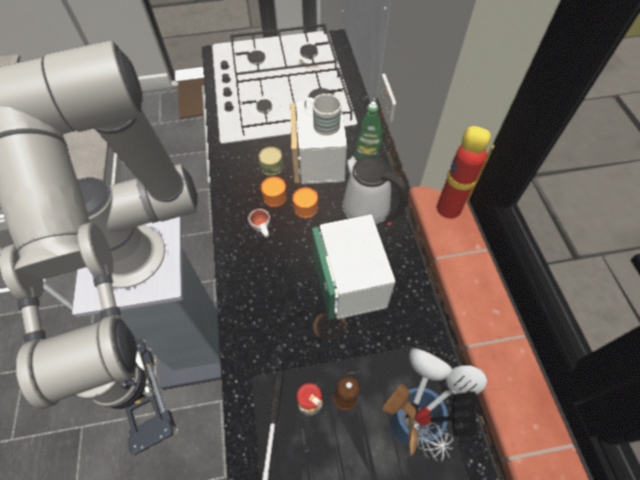

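View pics/top0.png

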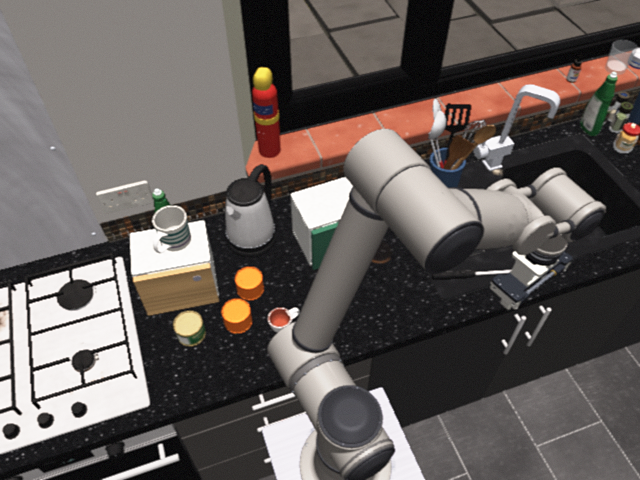

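```bash
python3 - <<'E'
import cv2
a=cv2.imread("pics/scene0.png")[205:325,300:400]
cv2.imwrite("pics/c1.png",cv2.resize(a,None,fx=5,fy=5,interpolation=cv2.INTER_CUBIC))
E
```

```text
(no output)
```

View pics/c1.png

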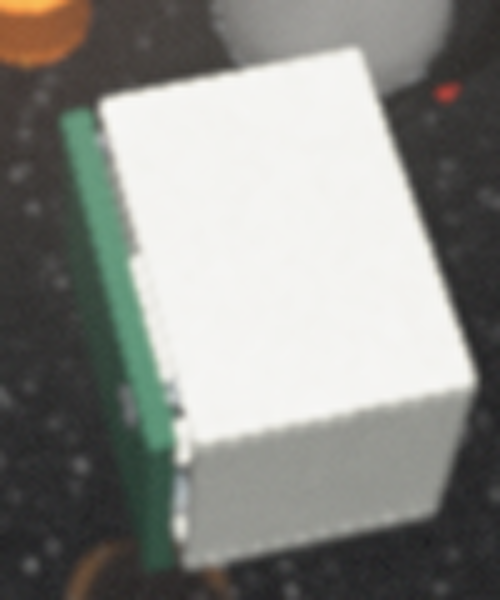

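```bash
cat > h.py <<'E'
import numpy as np
from cell import robot
def proj(X,n="scene"):
    m=robot.camera_model(n); c=np.atleast_2d(X)@np.array(m["R"]).T+np.array(m["t"])
    return np.c_[m["fx"]*c[:,0]/c[:,2]+m["cx"],m["fy"]*c[:,1]/c[:,2]+m["cy"]]
def W(p,P):
    P=np.atleast_2d(P);c,s=np.cos(p[2]),np.sin(p[2])
    return np.c_[p[0]+c*P[:,0]-s*P[:,1],p[1]+s*P[:,0]+c*P[:,1],P[:,2]]
E
python3 - <<'E'
from h import *
from scipy.optimize import least_squares
P=np.array([[-70,100,180],[70,100,180],[70,-100,180],[-70,-100,180],[-92,-98,178],[70,-100,0],[-70,-100,0],[-92,-58,142]])/1e3
c=np.array([[100,100],[360,47],[476,380],[195,443],[150,450],[435,515],[185,567],[126,405]])
uv=(c+.5)/5-.5+[300,205]
r=least_squares(lambda p:(proj(W(p,P))-uv).ravel(),[.6,-.1,0])
p=r.x;print(p,np.round(r.fun.reshape(-1,2),1).tolist())
np.save("pose.npy",p)
print("press",W(p,P[-1]),"hinge",W(p,[-.084,.092,.18]))
E
```

```text
[ 0.63962573 -0.20471613  0.04969881] [[0.1, -0.5], [-0.5, -0.2], [-0.0, -0.3], [0.1, -0.6], [-0.0, -0.5], [-0.8, 0.9], [0.2, 1.5], [0.8, -0.0]]
press [[ 0.55062067 -0.26721492  0.142     ]] hinge [[ 0.55115904 -0.1170027   0.18      ]]
```

```bash
cat >> h.py <<'E'
from scipy.spatial.transform import Rotation as Ro
def plan(pos,rpy):
    s=robot.observe(); R0=Ro.from_euler('xyz',s["tool_rot"])
    d=R0.inv().apply(np.array(pos)-s["tool_pos"]); a=(R0.inv()*Ro.from_euler('xyz',rpy)).as_rotvec()
    print("shift",np.round(d,4),"turn",np.round(a,3),"norms",np.linalg.norm(d),np.linalg.norm(a))
def gp(uv,z,n="scene"):
    m=robot.camera_model(n);R=np.array(m["R"]);t=np.array(m["t"])
    r=R.T@[(uv[0]-m["cx"])/m["fx"],(uv[1]-m["cy"])/m["fy"],1];o=-R.T@t
    return o+r*(z-o[2])/r[2]
E
python3 - <<'E'
from h import *
print(gp((347,384),.16),gp((310,393),.086),gp((260,215),.05))
plan((.40,-.29,.20),(np.pi,-.6,.05))
E
```

```text
[ 0.55153951 -0.51415237  0.16      ] [ 0.46971523 -0.50310693  0.086     ] [0.40695891 0.03972776 0.05      ]
shift [ 0.2909 -0.1253  0.0263] turn [-0.08   0.596  0.255] norms 0.31783309466859133 0.653799578372466
```

>>> {"op": "arm_command", "data": {
  "moves": [
    [[0.035,-0.015,0],[-0.015,0.12,0.05],0],
    [[0.07,-0.03,0],[-0.03,0.24,0.1],0],
    [[0.105,-0.045,0],[-0.05,0.36,0.15],0],
    [[0.14,-0.06,0.005],[-0.065,0.48,0.2],0],
    [[0.175,-0.075,0.01],[-0.08,0.596,0.255],0]
  ],
  "squeeze": 5
}}

```text
time: 0.6
tool_pos: [0.3061, -0.3736, 0.217]
tool_rot: [3.14, -0.604, 0.048]
contact_force: [0.1, -0.2, -0.4]
opening: 0.0565
grip_force: 0.0
```

```bash
python3 - <<'E'
from h import *
plan((.45,-.273,.15),(np.pi,-.6,.05))
E
```

```text
shift [ 0.0843 -0.0938  0.1393] turn [ 0.003 -0.004 -0.002] norms 0.187881479602283 0.005060900373263986
```

>>> {"op": "arm_command", "data": {
  "moves": [
    [[0.018,-0.02,0.029],[0,0,0],0],
    [[0.036,-0.04,0.058],[0,0,0],0],
    [[0.054,-0.06,0.087],[0,0,0],0],
    [[0.07,-0.08,0.116],[0,0,0],0],
    [[0.084,-0.094,0.139],[0,0,0],0]
  ]
}}

```text
time: 1.1
tool_pos: [0.449, -0.2708, 0.1482]
tool_rot: [-3.141, -0.599, 0.051]
contact_force: [1.4, -0.2, 0.5]
opening: 0.0164
grip_force: 0.0
```

```bash
python3 - <<'E'
from h import *
p=np.load("pose.npy")
t=W(p,[-.092-.008-.008,-.058,.1366])[0];print(t)
plan(t,(np.pi,-.6,.05))
import cv2
for n,(a,b,c,d) in dict(scene=(190,340,260,410),top=(140,300,250,410)).items():
    cv2.imwrite(f"pics/{n}1.png",cv2.resize(robot.read_camera(n)[a:b,c:d,::-1],None,fx=3.5,fy=3.5,interpolation=cv2.INTER_CUBIC))
E
```

```text
[ 0.53464042 -0.26800978  0.1366    ]
shift [0.0643 0.0016 0.0579] turn [-0.001  0.001  0.001] norms 0.0865024340872823 0.0018707884983631302
```

View pics/scene1.png

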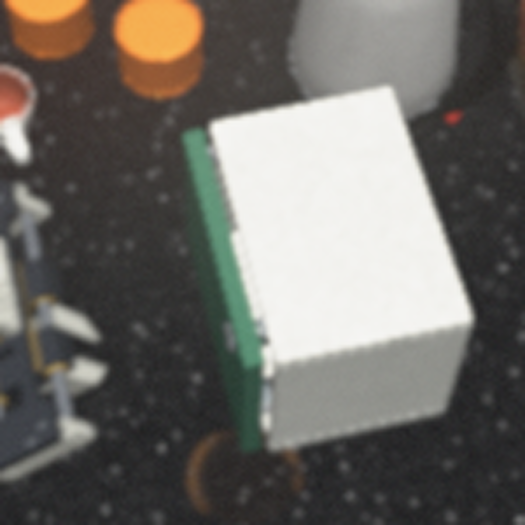

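The fingertips (crop 100,335 and 103,372) are closing in front of the door, and the disc shows at crop (232,335), about 90 mm further on.

>>> {"op": "arm_command", "data": {
  "moves": [
    [[0.02,0,0.018],[0,0,0],0],
    [[0.04,0.001,0.036],[0,0,0],0],
    [[0.055,0.0015,0.049],[0,0,0],0],
    [[0.064,0.0015,0.058],[0,0,0],0],
    [[0.064,0.0015,0.058],[0,0,0],0]
  ]
}}

```text
time: 1.7
tool_pos: [0.5343, -0.2701, 0.1372]
tool_rot: [3.14, -0.599, 0.052]
contact_force: [-0.9, 0.3, 0.6]
opening: 0.0005
grip_force: 0.0
```

```bash
python3 - <<'E'
from h import *
p=np.load("pose.npy")
for k in(0,.005):
    plan(W(p,[-.1+k,-.058,.1366])[0],(np.pi,-.6,.05))
print(robot.observe()["contact_force"])
E
```

```text
shift [ 0.0067 -0.002   0.0053] turn [0.    0.001 0.002] norms 0.008756387644508928 0.001992508079992012
shift [ 0.0108 -0.002   0.0081] turn [0.    0.001 0.002] norms 0.013659476939468812 0.001992508079992012
[-0.91409237  0.32077018  0.64818988]
```

>>> {"op": "arm_command", "data": {
  "moves": [
    [[0.0035,-0.002,0.0025],[0,0,0],0],
    [[0.006,-0.002,0.004],[0,0,0],0],
    [[0.0075,-0.002,0.005],[0,0,0],0],
    [[0.0085,-0.002,0.0057],[0,0,0],0],
    [[0.0085,-0.002,0.0057],[0,0,0],0]
  ]
}}

```text
time: 2.2
tool_pos: [0.5424, -0.2675, 0.1373]
tool_rot: [3.14, -0.598, 0.051]
contact_force: [-11.2, -0.4, 2.9]
opening: 0.0005
grip_force: 5.0
```

>>> {"op": "arm_command", "data": {
  "moves": [
    [[0.0008,0,0.0006],[0,0,0],0],
    [[0.0008,0,0.0006],[0,0,0],0],
    [[0.0016,0,0.0011],[0,0,0],0],
    [[0.0016,0,0.0011],[0,0,0],0],
    [[0.0016,0,0.0011],[0,0,0],0]
  ]
}}

```text
time: 2.7
tool_pos: [0.5443, -0.2675, 0.1373]
tool_rot: [3.14, -0.598, 0.051]
contact_force: [-8.9, 0.2, 2.5]
opening: 0.0007
grip_force: 4.5
```

>>> {"op": "arm_command", "data": {
  "moves": [
    [[0.0008,0,0.0006],[0,0,0],0],
    [[0.0016,0,0.0011],[0,0,0],0],
    [[0.0016,0,0.0011],[0,0,0],0],
    [[0.0024,0,0.0016],[0,0,0],0],
    [[0.0024,0,0.0016],[0,0,0],0]
  ]
}}

```text
time: 3.2
tool_pos: [0.5464, -0.2674, 0.1372]
tool_rot: [3.14, -0.597, 0.051]
contact_force: [-18.1, -0.1, 7.7]
opening: 0.0008
grip_force: 9.2
```

>>> {"op": "arm_command", "data": {
  "moves": [
    [[-0.0165,0,-0.0113],[0,0,0],0],
    [[-0.041,0,-0.028],[0,0,0],0],
    [[-0.07,0,-0.048],[0,0,0],0],
    [[-0.1,0,-0.068],[0,0,0],0],
    [[-0.13,0,-0.088],[0,0,0],0]
  ]
}}

```text
time: 3.7
tool_pos: [0.3906, -0.2751, 0.1373]
tool_rot: [3.139, -0.6, 0.052]
contact_force: [-0.1, -1.5, -0.5]
opening: 0.0006
grip_force: 0.0
```

```bash
python3 - <<'E'
from h import *
import cv2
cv2.imwrite("pics/scene2.png",cv2.resize(robot.read_camera("scene")[190:340,240:410,::-1],None,fx=3.5,fy=3.5,interpolation=cv2.INTER_CUBIC))
E
```

```text
(no output)
```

View pics/scene2.png

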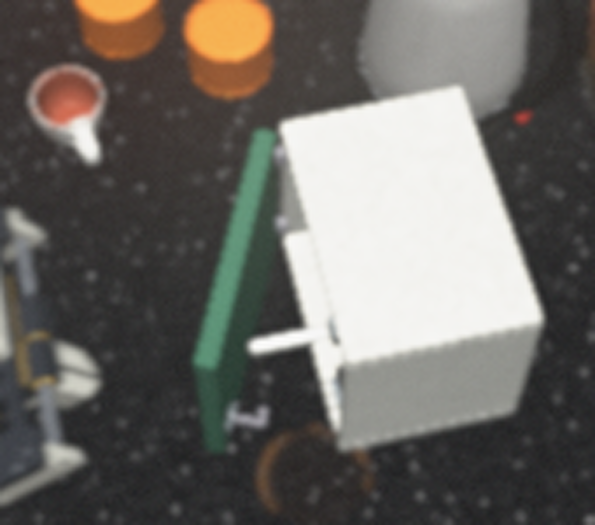

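The door sprang ajar: its free edge's top is at crop (195–218,362), with the fingers clear at its left (100,380).

```bash
python3 - <<'E'
from h import *
p=np.load("pose.npy");h=W(p,[-.084,.092,.178])[0]
g=gp((240+206/3.5,190+362/3.5),.178)-h
a=np.arctan2(-g[0],-g[1])  # angle from -y to -x
print("door",np.hypot(*g[:2]),a+p[2])
def pt(th,r,o,z): 
    u=np.array([-np.sin(th),-np.cos(th)]);n=np.array([np.cos(th),-np.sin(th)])
    return W(p,np.r_[np.array([-.084,.092])+r*u+o*n,z])[0]
print("gap",pt(.45,.165,.04,.25)); plan(pt(.45,.165,.04,.25),(np.pi,0,-.8))
plan((.39,-.275,.25),(np.pi,0,-.8))
E
```

```text
door 0.188861884119039 0.43180381383089433
gap [ 0.52369699 -0.28454624  0.25      ]
shift [ 0.1762  0.0165 -0.0174] turn [-0.253 -0.562  0.823] norms 0.17784582760642756 1.028214915714987
shift [ 0.0663  0.0004 -0.0923] turn [-0.253 -0.562  0.823] norms 0.11361610880397799 1.028214915714987
```

>>> {"op": "arm_command", "data": {
  "moves": [
    [[0.018,0,-0.025],[-0.034,-0.077,0.112],0],
    [[0.036,0,-0.05],[-0.068,-0.154,0.224],0],
    [[0.054,0,-0.075],[-0.102,-0.231,0.336],0],
    [[0.066,0,-0.092],[-0.136,-0.308,0.448],0],
    [[0.068,0,-0.095],[-0.17,-0.385,0.56],0]
  ]
}}

```text
time: 4.25
tool_pos: [0.3951, -0.2748, 0.2506]
tool_rot: [-3.061, -0.352, -0.316]
contact_force: [0.2, 0.3, -0.1]
opening: 0.0005
grip_force: 0.0
```

```bash
python3 - <<'E'
from h import *
plan((.524,-.2845,.25),(np.pi,0,-.8))
E
```

```text
shift [ 0.1176 -0.0273  0.0462] turn [-0.163 -0.326  0.492] norms 0.12922721915685348 0.6127596490054036
```

>>> {"op": "arm_command", "data": {
  "moves": [
    [[0.024,-0.0055,0.009],[-0.033,-0.065,0.098],0],
    [[0.047,-0.011,0.018],[-0.065,-0.13,0.197],0],
    [[0.07,-0.016,0.028],[-0.098,-0.196,0.295],0],
    [[0.094,-0.022,0.037],[-0.13,-0.26,0.394],0],
    [[0.1176,-0.0273,0.0462],[-0.163,-0.326,0.492],0]
  ]
}}

```text
time: 4.75
tool_pos: [0.5254, -0.2827, 0.2479]
tool_rot: [-3.141, 0.003, -0.799]
contact_force: [0.2, -0.5, -0.3]
opening: 0.0005
grip_force: 0.0
```

>>> {"op": "arm_command", "data": {
  "moves": [
    [[0,0,0],[0,0,0],0],
    [[0,0,0],[0,0,0],0],
    [[0,0,0],[0,0,0],0],
    [[0,0,0],[0,0,0],0],
    [[0,0,0],[0,0,0],0]
  ]
}}

```text
time: 5.25
tool_pos: [0.5235, -0.2832, 0.2484]
tool_rot: [-3.139, 0.0, -0.795]
contact_force: [-0.5, 0.0, -0.1]
opening: 0.0005
grip_force: 0.0
```

```bash
python3 - <<'E'
from h import *
import cv2
plan((.524,-.2845,.13),(np.pi,0,-.8))
cv2.imwrite("pics/scene3.png",cv2.resize(robot.read_camera("scene")[190:340,240:410,::-1],None,fx=3.5,fy=3.5,interpolation=cv2.INTER_CUBIC))
E
```

```text
shift [0.0013 0.0008 0.1184] turn [-0.003  0.     0.005] norms 0.11836711619591804 0.005660978404053643
```

View pics/scene3.png

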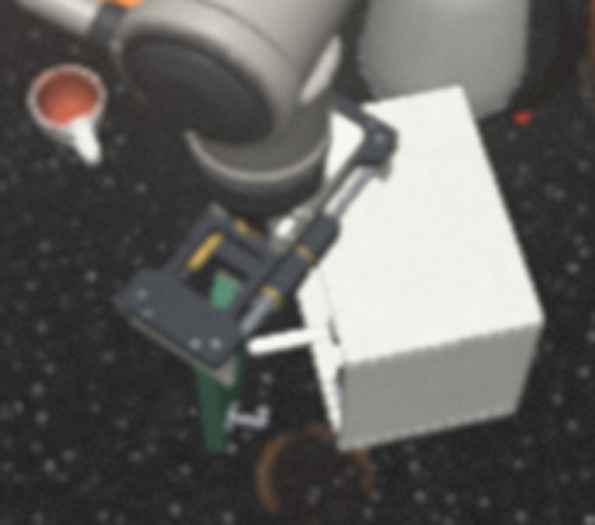

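The gripper hangs over the gap, and the way down is clear of the door. I'll descend with a margin over the cupboard top.

>>> {"op": "arm_command", "data": {
  "moves": [
    [[0,0,0.025],[0,0,0],0],
    [[0.001,0.001,0.05],[0,0,0],0],
    [[0.001,0.001,0.075],[0,0,0],0],
    [[0.001,0.001,0.095],[0,0,0],0],
    [[0.001,0.001,0.105],[0,0,0],0]
  ]
}}

```text
time: 5.8
tool_pos: [0.5233, -0.2837, 0.1409]
tool_rot: [-3.14, 0.004, -0.795]
contact_force: [-0.8, -0.4, 0.6]
opening: 0.0007
grip_force: 0.0
```

```bash
python3 - <<'E'
from h import *
p=np.load("pose.npy")
def pt(th,r,z=.143):
    rel=-.8-(p[2]-th); o=.008+.0095*abs(np.cos(rel))+.019*abs(np.sin(rel))
    u=np.array([-np.sin(th),-np.cos(th)]);n=np.array([np.cos(th),-np.sin(th)])
    return W(p,np.r_[np.array([-.084,.092])+r*u+o*n,z])[0]
for th in(.45,.6,.75,.9,1.05,1.2,1.35,1.5,1.57,1.62): print(th,pt(th,.155).round(4),end=" ");plan(pt(th,.155),(np.pi,0,-.8))
E
```

```text
0.45 [ 0.513  -0.2692  0.143 ] shift [-0.0176 -0.0029 -0.0021] turn [-0.002  0.004  0.005] norms 0.01795895104110512 0.006998919589668638
0.6 [ 0.4888 -0.2606  0.143 ] shift [-0.0407  0.0084 -0.002 ] turn [-0.002  0.004  0.005] norms 0.04160692586720666 0.006998919589668638
0.75 [ 0.4661 -0.248   0.143 ] shift [-0.0656  0.0158 -0.0019] turn [-0.002  0.004  0.005] norms 0.06749009778378517 0.006998919589668638
0.9 [ 0.4468 -0.2331  0.143 ] shift [-0.0897  0.0191 -0.0018] turn [-0.002  0.004  0.005] norms 0.09168358574476558 0.006998919589668638
1.05 [ 0.4321 -0.2185  0.143 ] shift [-0.1105  0.0193 -0.0017] turn [-0.002  0.004  0.005] norms 0.11214939872498894 0.006998919589668638
1.2 [ 0.4192 -0.2017  0.143 ] shift [-0.1314  0.0167 -0.0016] turn [-0.002  0.004  0.005] norms 0.132519194351146 0.006998919589668638
1.35 [ 0.4086 -0.1829  0.143 ] shift [-0.1523  0.0112 -0.0016] turn [-0.002  0.004  0.005] norms 0.1526845133210698 0.006998919589668638
1.5 [ 0.4005 -0.1625  0.143 ] shift [-0.1725  0.0026 -0.0015] turn [-0.002  0.004  0.005] norms 0.17252331090918435 0.006998919589668638
1.57 [ 0.3978 -0.1525  0.143 ] shift [-0.1816 -0.0024 -0.0014] turn [-0.002  0.004  0.005] norms 0.1816307762350354 0.006998919589668638
1.62 [ 0.3962 -0.1451  0.143 ] shift [-0.188  -0.0064 -0.0014] turn [-0.002  0.004  0.005] norms 0.1880652745608819 0.006998919589668638
```

>>> {"op": "arm_command", "data": {
  "moves": [
    [[-0.01,-0.001,0],[0,0,0],0],
    [[-0.018,-0.002,0],[0,0,0],0],
    [[-0.028,0.003,0],[0,0,0],0],
    [[-0.041,0.008,0],[0,0,0],0],
    [[-0.053,0.012,0],[0,0,0],0]
  ]
}}

```text
time: 6.3
tool_pos: [0.4787, -0.2544, 0.1441]
tool_rot: [-3.139, -0.002, -0.794]
contact_force: [0.9, 0.6, 0.0]
opening: 0.0004
grip_force: 0.4
```

>>> {"op": "arm_command", "data": {
  "moves": [
    [[-0.0125,0.0035,0],[0,0,0],0],
    [[-0.0245,0.0055,0],[0,0,0],0],
    [[-0.037,0.007,0],[0,0,0],0],
    [[-0.047,0.0075,0],[0,0,0],0],
    [[-0.0575,0.0075,0],[0,0,0],0]
  ]
}}

```text
time: 6.8
tool_pos: [0.4331, -0.2187, 0.1436]
tool_rot: [-3.139, -0.001, -0.794]
contact_force: [1.7, -0.7, 0.7]
opening: 0.0002
grip_force: 0.5
```

>>> {"op": "arm_command", "data": {
  "moves": [
    [[-0.0105,-0.001,0],[0,0,0],0],
    [[-0.021,-0.0025,0],[0,0,0],0],
    [[-0.0315,-0.005,0],[0,0,0],0],
    [[-0.042,-0.008,0],[0,0,0],0],
    [[-0.05,-0.0115,0],[0,0,0],0]
  ]
}}

```text
time: 7.3
tool_pos: [0.4056, -0.1743, 0.1425]
tool_rot: [-3.139, 0.002, -0.794]
contact_force: [0.8, -1.7, 0.1]
opening: 0.0006
grip_force: 0.4
```

```bash
python3 - <<'E'
from h import *
import cv2
plan((.3978,-.1525,.143),(np.pi,0,-.8))
cv2.imwrite("pics/scene4.png",cv2.resize(robot.read_camera("scene")[170:340,220:410,::-1],None,fx=3.2,fy=3.2,interpolation=cv2.INTER_CUBIC))
E
```

```text
shift [-0.021  -0.0097 -0.0004] turn [-0.002  0.002  0.006] norms 0.02317809424409163 0.0065214713035567405
```

View pics/scene4.png

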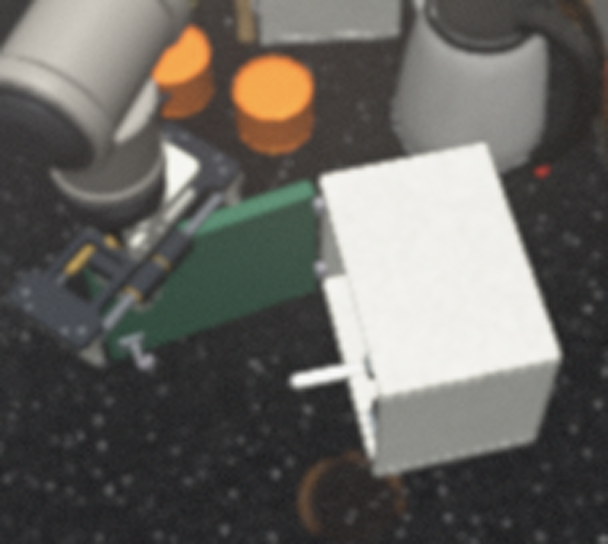

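The door is at about 1.4 rad, with its free edge near crop (110,350) and the fingers behind it. I'll give it the last bit, then come away.

>>> {"op": "arm_command", "data": {
  "moves": [
    [[-0.007,-0.003,0],[0,0,0],0],
    [[-0.014,-0.0065,0],[0,0,0],0],
    [[-0.021,-0.01,0],[0,0,0],0],
    [[-0.022,-0.0105,0],[0,0,0],0],
    [[-0.022,-0.0105,0],[0,0,0],0]
  ]
}}

```text
time: 7.85
tool_pos: [0.3981, -0.1518, 0.1426]
tool_rot: [-3.139, 0.002, -0.794]
contact_force: [0.2, -1.2, -0.0]
opening: 0.0005
grip_force: 0.0
```

```bash
python3 - <<'E'
from h import *
plan((.41,-.20,.143),(np.pi,0,-.8));plan((.41,-.20,.27),(np.pi,0,-.8))
E
```

```text
shift [ 0.0427  0.0253 -0.0005] turn [-0.002  0.002  0.006] norms 0.04960297577404856 0.006922534722321507
shift [ 0.0424  0.025  -0.1275] turn [-0.002  0.002  0.006] norms 0.13670721573902123 0.006922534722321507
```

>>> {"op": "arm_command", "data": {
  "moves": [
    [[0.014,0.008,0],[0,0,0],0],
    [[0.03,0.018,0],[0,0,0],0],
    [[0.0425,0.025,-0.02],[0,0,0],0],
    [[0.0425,0.025,-0.06],[0,0,0],0],
    [[0.0425,0.025,-0.1],[0,0,0],0]
  ]
}}

```text
time: 8.35
tool_pos: [0.41, -0.2019, 0.2432]
tool_rot: [-3.14, 0.003, -0.796]
contact_force: [0.5, -0.9, 0.8]
opening: 0.0006
grip_force: 0.0
```

```bash
python3 - <<'E'
from h import *
plan((.30,-.36,.27),(np.pi,0,-.8))
E
```

```text
shift [ 0.0359  0.1892 -0.0272] turn [-0.002  0.003  0.004] norms 0.1944743522999757 0.005627419604741643
```

>>> {"op": "arm_command", "data": {
  "moves": [
    [[0.007,0.038,-0.01],[0,0,0],0],
    [[0.014,0.076,-0.02],[0,0,0],0],
    [[0.021,0.114,-0.027],[0,0,0],0],
    [[0.028,0.15,-0.027],[0,0,0],0],
    [[0.036,0.189,-0.027],[0,0,0],0]
  ]
}}

```text
time: 8.85
tool_pos: [0.2993, -0.361, 0.2694]
tool_rot: [-3.14, 0.0, -0.795]
contact_force: [0.2, -1.2, -0.2]
opening: 0.0009
grip_force: 0.0
```

>>> {"op": "arm_command", "data": {
  "moves": [
    [[0,0,0],[0,0,0],0],
    [[0,0,0],[0,0,0],0],
    [[0,0,0],[0,0,0],0],
    [[0,0,0],[0,0,0],0],
    [[0,0,0],[0,0,0],0]
  ]
}}

```text
time: 9.35
tool_pos: [0.3011, -0.3579, 0.2691]
tool_rot: [-3.139, 0.001, -0.793]
contact_force: [-0.8, -0.5, -0.7]
opening: 0.0009
grip_force: 0.0
```

```bash
python3 - <<'E'
from h import *
import cv2
cv2.imwrite("pics/scene5.png",cv2.resize(robot.read_camera("scene")[80:340,200:420,::-1],None,fx=2.2,fy=2.2,interpolation=cv2.INTER_CUBIC))
E
```

```text
(no output)
```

View pics/scene5.png

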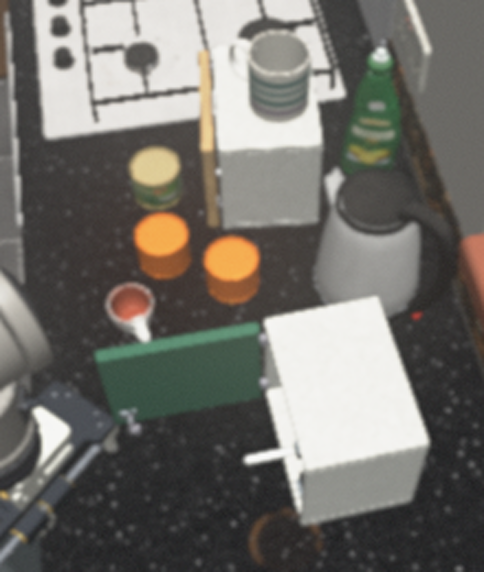

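The door now stands at about a right angle: its top edge runs from crop (98,353) to (258,326). The cup, tins, mug and wooden door are as they were. I'll check the angle from those pixels and hand in.

```bash
python3 - <<'E'
from h import *
p=np.load("pose.npy")
a,b=[gp((200+u/2.2,80+v/2.2),.178) for u,v in((98,355),(257,328))]
g=a-b; th=np.arctan2(-g[0],-g[1])+p[2]; print(th)
if 1.45<th<1.72: print(robot.hand_in())
E
```

```text
1.6058349348815817
the job is handed in; nothing more can be done
None
```

The green door was pressed at its disc, sprang ajar by itself, and was pushed open to about 1.6 rad (roughly a right angle); the arm then came away, the wooden door stayed shut, nothing in view was shifted, and the job is handed in.

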